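# Hold a proximity sensor at its switching gap above a trigger arm

## Task

Fit the steel trigger arm onto the test stand: hub bore fully down over the spigot and the arm lying between the two guide pins, then let go of it. Then lift the long sensor (the taller of the two) out of the rack, carry it over the things in between, and hold it upright with its sensing face centred over the bolt head on the trigger arm at a gap of about 5 mm, so the switching distance can be checked. The sensor must never touch the trigger arm or the stand, the other sensor stays in the rack and the other things stay where they are; finish while still holding the sensor there in the gripper.

Things in the scene. Friction and masses are not known exactly. Their poses are not given: they have to be found in the camera images.
- trigger_arm: Steel part lying flat, 0.22 kg: disc 52 mm wide, 6 mm thick; hub 26 mm wide, top 32 mm above the underside; 16 mm bore right through. A flat arm 20 mm wide, 6 mm thick runs along -x to 59 mm from the bore axis and carries a dark hexagon bolt head. Grip across the hub, fingers closing along y (clear of the bolt head). Origin: bore axis at the underside; z up.
- bolt_head_top (a point): centre of the top face of the bolt head (20 mm over corners, 8 mm high) on the trigger arm, at (-46, 0, 14) mm in the trigger arm's frame, with its axes
- test_stand: Fixed aluminium and steel stand: base 120 x 80 mm, column, nest plate 90 x 48 mm, top 68 mm above the table. On the plate a boss 30 mm wide, 6 mm high, with a 14 mm spigot rising 18 mm above it (upper 8 mm tapered), and two 8 mm guide pins at x -46, y +17 and -17 mm (26 mm between them), pointed, tops at 86 mm. Origin: on the table under the spigot axis; z up, -x from spigot to pins.
- seat (a point): centre of the top face of the boss, on the spigot axis, 74 mm above the table: the trigger arm's underside rests here when fully down (its bolt head top is then 88 mm above the table)
- sensor_rack: Fixed grey sheet-metal bridge 60 (x) by 160 mm (y), top 50 mm above the table, three 20 mm holes along y at -50, 0, +50 mm. Two sensors hang upright in the outer holes on their nuts, faces down; which is where varies; the middle hole is empty. Origin: under its centre on the table.
- long_sensor: Long sensor, 0.07 kg: steel barrel 18 mm in diameter, 80 mm long, 12 mm connector on top, 92 mm in all; the taller in the rack (top 106 mm above the table, the other's 74). Two hexagon nuts 28 mm wide 36 to 44 mm above the face; grip the barrel above them. Origin: centre of the sensing face (lower end), 14 mm above the table in the rack; z up the barrel.
- long_sensor_grip (a point): point on the barrel's axis 66 mm above the sensing face, where the TCP fits with the fingertips just clear of the nuts; grip with the fingers closing across the row of holes (the rack's x axis)
- short_sensor: the short sensor, same barrel but only 60 mm long in all, 24 mm of it above the rack; stays in the rack. Origin: centre of its sensing face
- power_module: grey power supply, 100 x 45 mm, 97 mm tall, standing between rack and stand: an obstacle to be carried over. Origin: centre of its underside
- terminal_rail: rail piece with terminals, 48 x 150 x 35 mm, lying at the front; a bystander. Origin: centre of its underside
- prox_sensor: sensor with a cable tail, 125 mm long, 24 mm high, lying on the table; a bystander, not the sensor to use. Origin: centre of its underside
- relay_spare: plug-in relay, 21 x 28 x 30 mm; a bystander. Origin: centre of its underside
- hex_key: hexagon key, 108 mm long, 5 mm high; a bystander. Origin: centre of its underside
- spare_button: push button, 30 x 30 x 32 mm; a bystander. Origin: centre of its underside
Not all that is in view belongs to the job. What is shaped like the long_sensor but red is not meant.

How it is judged (in metres and radians):
On the way, in this order (a step that is already met when the one before it is completed fails the run):
1. the trigger arm sits fully down on the boss of the test stand, its arm between the guide pins, released (horizontal distance between trigger_arm and seat below 0.003 m and z of trigger_arm in the frame of seat between -0.002 and 0.0025 m and x of bolt_head_top in the frame of test_stand below -0.04 m and angle between trigger_arm's own z axis and vertical below 0.05 rad and contact force between the fingers and trigger_arm below 0.1 N), for 0.2 s.
2. the long sensor is lifted clear out of the rack in the gripper (height (world z) of long_sensor above 0.055 m and contact force between the fingers and long_sensor above 2 N and contact force between sensor_rack and long_sensor below 0.05 N), for 0.1 s.
At the end, for the whole second after the job is handed in: Trigger arm fully down on the boss (2.5 mm; 3 mm sideways; level), arm between the pins, released. Long sensor still in the gripper, at rest, upright within 0.1 rad, face within 5 mm sideways of the bolt head centre and 2 to 8.5 mm above it, touching neither trigger arm nor stand (all of step 1 and angle between the x axis of trigger_arm and the x axis of test_stand, either way round below 0.12 rad and horizontal distance between long_sensor and bolt_head_top below 0.005 m and z of long_sensor in the frame of bolt_head_top between 0.002 and 0.0085 m and angle between long_sensor's own z axis and vertical below 0.1 rad and linear speed of long_sensor below 0.01 m/s and contact force between the fingers and long_sensor above 2 N and contact force between long_sensor and trigger_arm below 0.05 N and contact force between long_sensor and test_stand below 0.05 N); the arm keeps its last pose, push and grip.
It fails at once if the long sensor touches the trigger arm or the stand (contact force between long_sensor and trigger_arm above 0.5 N or contact force between long_sensor and test_stand above 0.5 N).
It fails at once if the short sensor is taken out of the rack or tipped (distance of short_sensor from where it was at the start of the episode above 0.015 m or angle between short_sensor's own z axis and vertical above 0.3 rad).
It fails at once if another thing is knocked over or shifted more than 20 mm (distance of any of power_module, terminal_rail, prox_sensor, relay_spare, hex_key, spare_button from where it was at the start of the episode above 0.02 m or angle between power_module's own z axis and vertical above 0.3 rad).
It also fails if it takes over 54 s, if anything falls off the work surface, if the arm or the gripper's body presses on something with over 40 N, if the wrist force passes 120 N, or if a joint passes its speed limit or range.

## Robot

A 6-joint arm with a two-finger parallel gripper is mounted at the origin on a cart in front of the work surface, level with it; the furniture and walls round the work are solid. World frame = base frame: x ahead of the robot, y to its left, z up, the work surface at z = 0. Lengths are in m, angles in degrees, forces in N, time in s.
With the tool pointing down it reaches from about 0.375 to 0.9 m from the base axis. Payload 3.1 kg.
Tool frame: the origin (TCP) lies between the finger pads, 19 mm behind the fingertips; this is the grasp point; z points along the fingers, y is the line along which they close (so a half turn about z gives the same grasp; the last joint's range is limited). The gripper opens to 87 mm and grips with 3 to 60 N. Pads are 19 mm wide; open, the fingers measure 117 mm over their backs; the gripper's body (75 mm by 190 mm) begins 51 mm behind the grasp point.
Start: joints at [58.585, 30.224, 82.088, -0, 67.689, -10.227], TCP at [0.226, 0.583, 0.241] pointing down, gripper open.
Joint ranges: [-176.69, 176.69], [-43.24, 126.21], [12.49, 139.97], [-82, 262], [0, 151.66], [-163.58, 163.58]. Speed limits (degrees/s): [159.86, 159.86, 180, 180, 180, 180].

## Interface

Orientations are given as a 3x3 rotation matrix whose columns are the frame's x, y, z axes.
In Python, from rig import * gives the robot as it stands.
- The arm moves only by the tool step_arm, never from a script. Its argument "targets" is a list of rows, each a list of 5 numbers: the opening, from -1 (shut) to 1 (fully open), then the shift along the world's x, y, z normalised to -1 to 1, where 1 is 0.25 m, then the turn about the world's z normalised to -1 to 1, where 1 is 180 degrees. In form: [[fingers, x, y, z, turn], ...]. A call has 1 to 20 rows; each row is the pose to reach, as a shift and turn from the pose commanded when the call began, turning the shorter way round; what a row does not reach only later rows make up. A row lasts 1/10 s, in which the tool goes at most 50 mm and 8.59 degrees, less where a joint would pass 70% of its speed; a pose out of reach is approached as far as the arm can. A call with a number of a shift or a turn outside -1 to 1 is refused whole. A call with a gripper value outside its range is refused whole. The fingers move at their own pace and stop on an object; the grip force is fixed at half the most. Time passes only in rows, so rows that repeat a pose let the fingers close. It gives the time, the measured TCP pose, the force, the opening and the grip force at its end, in the units of the state.
- read_state(): the state, without advancing time (a new reading comes with each control period).
- capture(name): name is "scene" or "top" or "wrist"; returns a dict with "color" (400x640x3 uint8, red, green, blue), "mtx" (3x3 intrinsics, pixels), "k1" (the pictures are not rectified: a ray, as slopes to the right and down, at radius r is drawn at 1 + k1 r^2 times it, then the intrinsics apply), "pose" (4x4, takes a point from camera to world coordinates). Camera axes: x right, y down, z forward; pixel columns grow to the right and rows downward; lengths in m; the calibration is good to about 2 mm. A picture is of the moment at which its call begins. There is no depth.
- hand_in(): hands the job in; it is judged then, once.
The state is a dict: "time_s": time; "joint_positions": joint angles; "qvel": joint speeds; "tau": joint torques, N m; "position": TCP position; "tcp_rot": TCP orientation; "force": force on the tool from outside, world axes, zero at the start; "moment": the same for the moment, N m; "opening": opening from 0.0 (shut) to 1.0 (fully open); "grasp_force": force on a finger pad.
Only numpy, scipy, OpenCV 4.12 (cv2) and the standard library are available. Lean on these libraries where they do the work, as an engineer would, in place of code of your own. Each camera call takes 0.05 s, during which the arm holds its last target. There are 200 camera calls.

## Working session

There is one attempt and no reset: what is moved stays moved. The work goes in short steps, Python scripts to look and compute and a tool call to move; the robot and the scene stay as the last step left them, time stands still between calls to the robot, and variables do not carry over. Pictures are saved under pics/ and viewed, at most 10 in all, crops included, and the job is handed in when it is done.

Besides the shell and the picture viewer there is one more tool, called after ">>>" as name(argument=value, ...) on one line, values as JSON. step_arm: Moves the arm, as the interface text tells. Scaled input: -1 to 1 covers 0.25 m each way for a shift and 180 degrees each way for a turn. Its arguments: {"type":"object","properties":{"targets":{"type":"array","items":{"type":"array","items":{"type":"number"}}}},"required":["targets"]}

```bash
mkdir -p pics; ls; python3 - <<'E'
from rig import *
import cv2,pickle
d={}
for n in("scene","top","wrist"):
    c=capture(n);d[n]=c;cv2.imwrite(f"pics/{n}0.png",c["color"][:,:,::-1])
    print(n,c["mtx"].round(1).tolist(),c["k1"],c["pose"].round(3).tolist())
pickle.dump(d,open("d0.pkl","wb"))
s=read_state();print(s["tcp_rot"],s["position"],s["time_s"])
E
```

```text
pics
scene [[442.8, 0.0, 327.2], [0.0, 442.8, 193.8], [0.0, 0.0, 1.0]] 0.02620763582882752 [[0.583, -0.6, 0.548, -0.061], [-0.812, -0.434, 0.39, -0.27], [0.004, -0.673, -0.74, 0.795], [0.0, 0.0, 0.0, 1.0]]
top [[385.6, 0.0, 316.6], [0.0, 385.6, 203.2], [0.0, 0.0, 1.0]] -0.030523589659735565 [[-0.025, -0.984, 0.178, 0.268], [-1.0, 0.027, 0.005, 0.103], [-0.01, -0.178, -0.984, 1.136], [0.0, 0.0, 0.0, 1.0]]
wrist [[289.9, 0.0, 317.3], [0.0, 289.9, 199.5], [0.0, 0.0, 1.0]] -0.016914991205681976 [[0.361, 0.898, 0.253, 0.155], [0.932, -0.347, -0.1, 0.61], [-0.002, 0.272, -0.962, 0.383], [0.0, 0.0, 0.0, 1.0]]
[[-9.32412249e-01  3.61395485e-01 -8.37482798e-04]
 [ 3.61396350e-01  9.32411240e-01 -1.39940412e-03]
 [ 2.75140045e-04 -1.60748477e-03 -9.99998670e-01]] [0.22558922 0.58231985 0.24050006] 0.15
```

View pics/scene0.png

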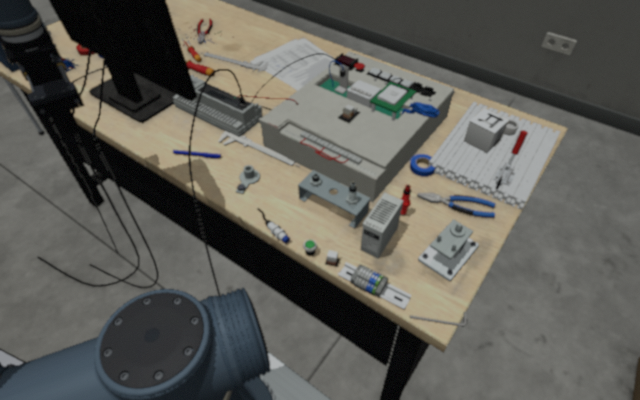

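View pics/top0.png

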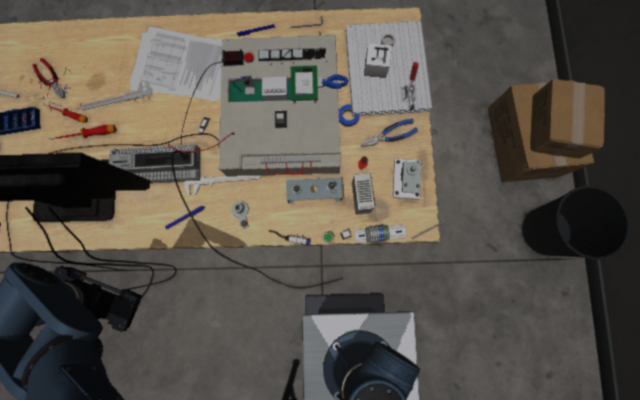

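The scene view shows the trigger arm at about (247,178), the rack with two sensors at (315,180) and (352,188), a red lookalike at (407,198), the power module at (380,222) and the stand at (455,245). In the top view the same things are at (240,210), (315,189), (363,162), (364,190) and (408,177). I'll enlarge these next.

```bash
cat > h.py <<'E'
import numpy as np,cv2,pickle
def ray(c,u,v):
    K=c["mtx"];d=np.array([c["k1"],0,0,0,0.])
    p=cv2.undistortPoints(np.array([[[u,v]]],float),K,d)[0,0]
    P=c["pose"];return P[:3,3],P[:3,:3]@np.array([p[0],p[1],1])
def onz(c,u,v,z):
    o,r=ray(c,u,v);return o+r*(z-o[2])/r[2]
def tri(*obs):
    A=np.zeros((3,3));b=np.zeros(3);L=[]
    for c,u,v in obs:
        o,r=ray(c,u,v);r=r/np.linalg.norm(r);M=np.eye(3)-np.outer(r,r);A+=M;b+=M@o;L.append((o,M))
    x=np.linalg.solve(A,b);return x,[float(np.linalg.norm(M@(x-o))) for o,M in L]
def proj(c,X):
    P=np.linalg.inv(c["pose"]);q=P[:3,:3]@np.array(X)+P[:3,3]
    return cv2.projectPoints(q.reshape(1,1,3),np.zeros(3),np.zeros(3),c["mtx"],np.array([c["k1"],0,0,0,0.]))[0].ravel()
def crop(c,u0,v0,w,h,s):
    return cv2.resize(c["color"][v0:v0+h,u0:u0+w,::-1],None,fx=s,fy=s,interpolation=cv2.INTER_CUBIC)
E
python3 - <<'E'
from h import *
d=pickle.load(open("d0.pkl","rb"));t=d["top"];s=d["scene"]
a=crop(s,230,150,130,100,3);b=crop(s,350,170,130,100,3)
e=crop(t,225,145,130,90,3);f=crop(t,335,145,130,90,3)
im=np.vstack([np.hstack([a,b]),np.hstack([e,f])]);cv2.imwrite("pics/c1.png",im);print(im.shape)
for n,u,v,z in(("trig",240,210,.03),("rack",315,189,.05),("stand",408,177,.07),("pm",364,190,.097),("red",363,162,0)):print(n,onz(t,u,v,z).round(3))
E
```

```text
(570, 780, 3)
trig [0.454 0.333 0.03 ]
rack [0.506 0.112 0.05 ]
stand [ 0.53  -0.153  0.07 ]
pm [ 0.49  -0.023  0.097]
red [ 0.598 -0.036  0.   ]
```

View pics/c1.png

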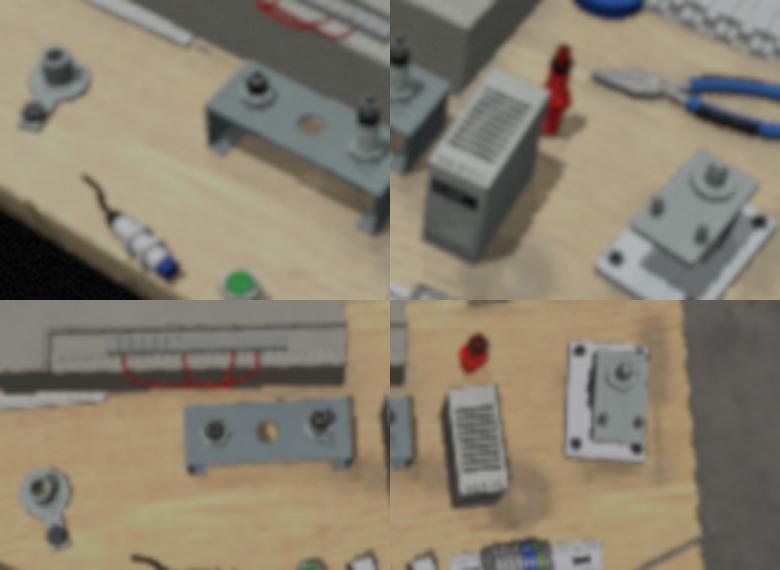

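Candidates for the long sensor, in scene pixels: the rack's left one at (315,178), the rack's right one at (352,187) and a red one standing at (407,198). The enlarged crop shows the right-hand rack sensor is the tall one with a long bare barrel. The left one is short and the red one isn't meant, so the right one it is. The trigger arm's bolt head and the stand's pins both point towards the robot (-x).

```bash
python3 - <<'E'
from h import *
d=pickle.load(open("d0.pkl","rb"));t=d["top"];s=d["scene"]
S=lambda u,v:(s,230+u/3,150+v/3);S2=lambda u,v:(s,350+(u-390)/3,170+v/3)
T=lambda u,v:(t,225+u/3,145+(v-300)/3);T2=lambda u,v:(t,335+(u-390)/3,145+(v-300)/3)
for n,a,b in(("hubtop",S(57,53),T(44,488)),("bolt",S(33,110),T(57,535)),("long top",S(368,105),T(324,415)),("short top",S(257,80),T(215,430)),
 ("hole",S(311,124),T(266,432)),("spigot",S2(716,168),T2(624,371)),("pinL",S2(657,202),T2(603,419)),("pinR",S2(702,232),T2(639,423)),
 ("red",S2(564,52),T2(478,343))):
    x,e=tri(a,b);print(n,x.round(3),np.round(e,4))
for c in((444,392),(495,385),(508,492),(452,505)):print("pm",onz(*T2(*c),.097).round(3))
E
```

```text
hubtop [0.459 0.333 0.037] [0.0012 0.0012]
bolt [0.416 0.325 0.011] [0.001 0.001]
long top [0.508 0.064 0.101] [0.0029 0.0029]
short top [0.505 0.165 0.069] [0.0009 0.0009]
hole [0.507 0.116 0.048] [0. 0.]
spigot [ 0.549 -0.164  0.086] [0.0008 0.0008]
pinL [ 0.505 -0.143  0.079] [0.0006 0.0006]
pinR [ 0.501 -0.178  0.077] [0.0002 0.0002]
red [ 0.58  -0.029  0.089] [0.0005 0.0005]
pm [0.531 0.006 0.097]
pm [ 0.536 -0.042  0.097]
pm [ 0.436 -0.049  0.097]
pm [0.425 0.003 0.097]
```

>>> step_arm(targets=[[1, 0.1, -0.4, 0, 0.05], [1, 0.3, -0.7, 0, 0.1], [1, 0.6, -0.9, 0, 0.15], [1, 0.92, -1, -0.16, 0.176], [1, 0.92, -1, -0.16, 0.176], [1, 0.92, -1, -0.16, 0.176], [1, 0.92, -1, -0.16, 0.176], [1, 0.92, -1, -0.16, 0.176], [1, 0.92, -1, -0.16, 0.176], [1, 0.92, -1, -0.16, 0.176]])

```text
time_s: 1.15
position: [0.4547, 0.3331, 0.2011]
tcp_rot: [[-0.983, -0.182, -0.002], [-0.182, 0.983, 0.0], [0.002, 0.0, -1.0]]
force: [-0.8, 0.5, 0.1]
opening: 0.998
grasp_force: 0.0
```

```bash
python3 - <<'E'
from h import *
from rig import *
c=capture("wrist");pickle.dump(c,open("w1.pkl","wb"));st=read_state();print(st["position"],st["joint_positions"],st["tcp_rot"][:,1],st["qvel"])
for X in((.459,.333,.035),(.416,.325,.014)):print(proj(c,X))
u,v=proj(c,(.45,.333,.02)).astype(int)
u0,v0=max(0,u-100),max(0,min(v-70,260));print(u0,v0);cv2.imwrite("pics/w1.png",crop(c,u0,v0,200,140,4))
E
```

```text
[0.45435725 0.33352763 0.20129379] [ 2.49043149e+01  2.84288704e+01  9.33407793e+01  4.27344857e-02
  5.82919224e+01 -7.56744308e+01] [-1.83200791e-01  9.83075454e-01  3.48460211e-04] [ 0.9003558  -0.42441644 -0.00127437 -0.26999642 -0.14801707 -0.24753981]
[315.7122442  192.70271034]
[315.70368988 150.58279349]
217 111
```

View pics/w1.png

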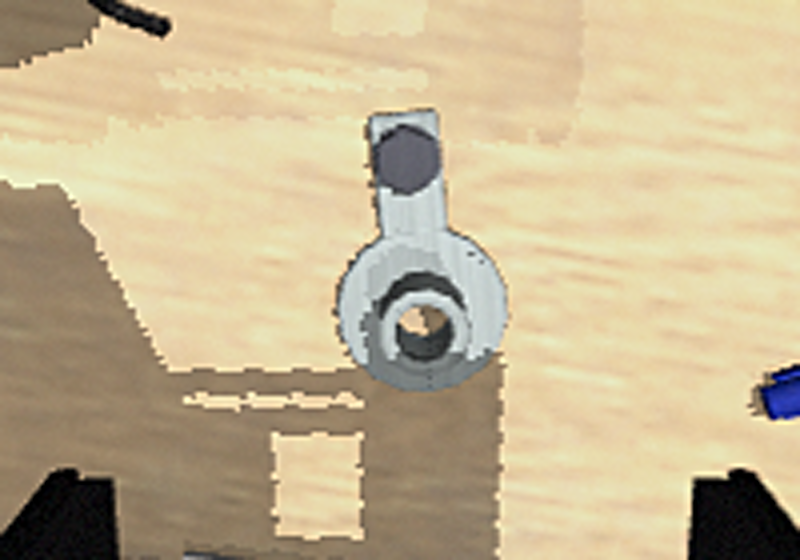

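The crop shows the hub's top ring centred at (424,328), which is pixel (323,193), the disc at (423,306), and the bolt head at (406,157), which is (318.5,150.2).

```bash
python3 - <<'E'
from h import *
c=pickle.load(open("w1.pkl","rb"));d=pickle.load(open("d0.pkl","rb"))
P=lambda u,v:(217+u/4,111+v/4)
h=onz(c,*P(424,328),.032);k=onz(c,*P(423,306),.006);b=onz(c,*P(406,157),.014)
print(h,k,b,np.degrees(np.arctan2(*(h-b)[1::-1])),np.degrees(np.arctan2(*(k-b)[1::-1])),np.hypot(*(h-b)[:2]))
print(tri((c,*P(424,328)),(d["scene"],230+57/3,150+53/3),(d["top"],225+44/3,145+188/3)))
print(tri((c,*P(406,157)),(d["scene"],230+11,150+110/3),(d["top"],225+19,145+235/3)))
E
```

```text
[0.45862042 0.34115214 0.032     ] [0.45846827 0.34134172 0.006     ] [0.41505835 0.32803836 0.014     ] 16.75371491126749 17.038148491703378 0.04549312386231417
(array([0.46033252, 0.3374635 , 0.0317214 ]), [0.004052211682699276, 0.001341784624881851, 0.004049679966183985])
(array([0.41658413, 0.32660334, 0.00941945]), [0.001868420838914548, 0.00045242095572518143, 0.002047911414410365])
```

>>> step_arm(targets=[[1, 0.012, 0.032, -0.16, 0.035], [1, 0.012, 0.032, -0.32, 0.035], [1, 0.012, 0.032, -0.32, 0.035], [1, 0.012, 0.032, -0.32, 0.035], [1, 0.012, 0.032, -0.32, 0.035], [1, 0.012, 0.032, -0.32, 0.035]])

```text
time_s: 1.8
position: [0.4598, 0.3417, 0.1235]
tcp_rot: [[-0.957, -0.289, 0.004], [-0.289, 0.957, 0.002], [-0.004, 0.001, -1.0]]
force: [0.0, 0.1, -0.3]
opening: 0.999
grasp_force: 0.0
```

```bash
python3 - <<'E'
from h import *
from rig import *
c=capture("wrist");pickle.dump(c,open("w2.pkl","wb"));st=read_state();print(st["position"],st["tcp_rot"][:,1],st["qvel"].round(2))
cv2.imwrite("pics/w2.png",crop(c,217,80,200,140,4))
E
```

```text
[0.45978361 0.34147336 0.12333115] [-2.89231047e-01  9.57259129e-01  6.00921133e-04] [-0.31  0.31  0.39 -0.02 -0.21  0.02]
```

View pics/w2.png

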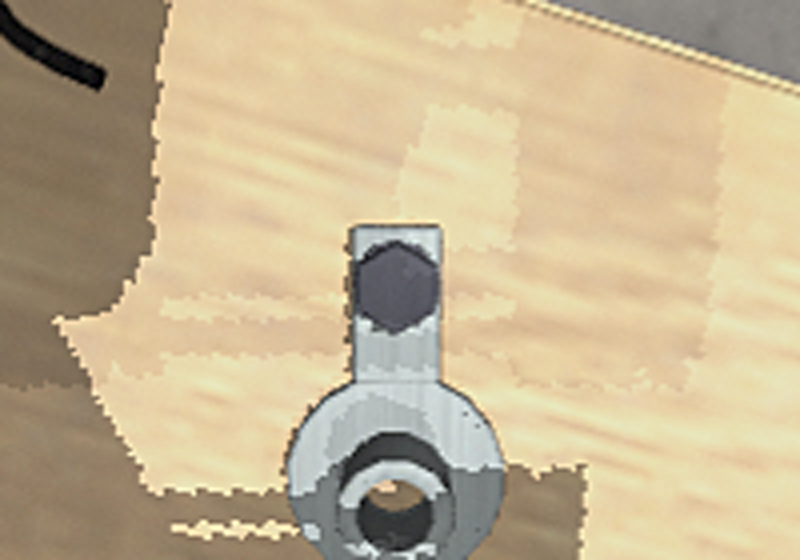

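The arm now lies straight up the picture: bolt head at (396,287), which is pixel (316,151.8), and hub bore at (395,511), which is (315.8,207.8).

```bash
python3 - <<'E'
from h import *
c=pickle.load(open("w1.pkl","rb"));w=pickle.load(open("w2.pkl","rb"))
P=lambda u,v:(217+u/4,111+v/4);Q=lambda u,v:(217+u/4,80+v/4)
h=onz(w,*Q(395,511),.032);b=onz(w,*Q(396,287),.014)
print(h,b,np.degrees(np.arctan2(*(h-b)[1::-1])),np.hypot(*(h-b)[:2]))
print(tri((c,*P(424,328)),(w,*Q(395,511))));print(tri((c,*P(406,157)),(w,*Q(396,287))))
E
```

```text
[0.45885888 0.3409924  0.032     ] [0.41568053 0.3281516  0.014     ] 16.561949011332324 0.04504726204873182
(array([0.45796841, 0.34085591, 0.03477789]), [0.00011544881350265735, 0.00011544881350251265])
(array([0.41011014, 0.32675632, 0.06256348]), [0.00013143210032525698, 0.0001314321003253428])
```

>>> step_arm(targets=[[1, -0.004, -0.002, -0.2, 0], [1, -0.004, -0.002, -0.3, 0], [1, -0.004, -0.002, -0.372, 0], [1, -0.004, -0.002, -0.372, 0], [1, -0.004, -0.002, -0.372, 0], [1, -0.004, -0.002, -0.372, 0]])

```text
time_s: 2.45
position: [0.459, 0.3408, 0.0299]
tcp_rot: [[-0.957, -0.289, 0.003], [-0.289, 0.957, 0.001], [-0.003, 0.0, -1.0]]
force: [0.0, 0.7, -0.6]
opening: 0.997
grasp_force: 0.0
```

>>> step_arm(targets=[[-1, 0, 0, 0, 0], [-1, 0, 0, 0, 0], [-1, 0, 0, 0, 0], [-1, 0, 0, 0, 0], [-1, 0, 0, 0, 0], [-1, 0, 0, 0, 0], [-1, 0, 0, 0, 0], [-1, 0, 0, 0, 0]])

```text
time_s: 3.25
position: [0.4578, 0.3402, 0.0282]
tcp_rot: [[-0.957, -0.289, -0.0], [-0.289, 0.957, -0.0], [0.0, -0.0, -1.0]]
force: [-0.0, 0.3, 0.0]
opening: 0.362
grasp_force: 0.0
```

>>> step_arm(targets=[[-1, 0, 0, 0, 0], [-1, 0, 0, 0, 0], [-1, 0, 0, 0, 0], [-1, 0, 0, 0, 0]])

```text
time_s: 3.65
position: [0.4579, 0.3402, 0.0282]
tcp_rot: [[-0.957, -0.289, -0.0], [-0.289, 0.957, -0.0], [0.0, -0.0, -1.0]]
force: [0.2, -0.0, -1.5]
opening: 0.282
grasp_force: 30.0
```

>>> step_arm(targets=[[-1, 0, 0, 0.2, 0], [-1, 0, 0, 0.4, 0], [-1, 0, 0, 0.6, 0], [-1, 0, -0.1, 0.69, -0.02], [-1, 0.1, -0.25, 0.69, -0.05], [-1, 0.2, -0.45, 0.69, -0.08], [-1, 0.28, -0.65, 0.69, -0.11], [-1, 0.28, -0.85, 0.69, -0.115], [-1, 0.28, -1, 0.69, -0.115]])

```text
time_s: 4.55
position: [0.5281, 0.0881, 0.2004]
tcp_rot: [[-0.998, 0.069, -0.0], [0.069, 0.998, -0.0], [0.0, -0.0, -1.0]]
force: [-0.3, 0.0, -2.5]
opening: 0.281
grasp_force: 30.0
```

>>> step_arm(targets=[[-1, 0, -0.2, 0, 0], [-1, 0, -0.4, 0, 0], [-1, 0, -0.6, 0, 0], [-1, 0, -0.68, 0, 0], [-1, 0, -0.68, 0, 0], [-1, 0, -0.68, 0, 0], [-1, 0, -0.68, 0, 0], [-1, 0, -0.68, 0, 0], [-1, 0, -0.68, 0, 0], [-1, 0, -0.68, 0, 0]])

```text
time_s: 5.55
position: [0.5279, -0.0789, 0.2008]
tcp_rot: [[-0.998, 0.067, -0.0], [0.067, 0.998, 0.0], [0.0, 0.0, -1.0]]
force: [0.5, -0.4, -2.0]
opening: 0.281
grasp_force: 30.0
```

```bash
python3 - <<'E'
from h import *
from rig import *
c=capture("wrist");pickle.dump(c,open("w3.pkl","wb"));st=read_state();print(st["position"],st["tcp_rot"],st["opening"],st["qvel"].round(2))
print(proj(c,(.549,-.164,.086)));cv2.imwrite("pics/w3full.png",c["color"][:,:,::-1])
E
```

```text
[ 0.52790911 -0.0790686   0.20079136] [[-9.97754299e-01  6.69802557e-02  6.09522220e-05]
 [ 6.69802562e-02  9.97754301e-01  7.13854322e-06]
 [-6.03372002e-05  1.12051076e-05 -9.99999998e-01]] 0.28040880362751625 [-0.37  0.01 -0.04 -0.06 -0.05  0.11]
[228.95351179 228.99510844]
```

>>> step_arm(targets=[[-1, 0, -0.2, 0, 0], [-1, 0, -0.4, 0, 0], [-1, 0, -0.6, 0, 0], [-1, 0, -0.68, 0, 0], [-1, 0, -0.68, 0, 0], [-1, 0, -0.68, 0, 0], [-1, 0, -0.68, 0, 0], [-1, 0, -0.68, 0, 0], [-1, 0, -0.68, 0, 0], [-1, 0, -0.68, 0, 0]])

```text
time_s: 6.6
position: [0.528, -0.2489, 0.2009]
tcp_rot: [[-0.998, 0.067, -0.0], [0.067, 0.998, 0.0], [0.0, 0.0, -1.0]]
force: [-0.8, 0.1, -1.4]
opening: 0.287
grasp_force: 30.0
```

```bash
python3 - <<'E'
from h import *
from rig import *
c=capture("wrist");pickle.dump(c,open("w4.pkl","wb"));st=read_state();print(st["position"],st["tcp_rot"],st["opening"],st["qvel"].round(2))
w=pickle.load(open("w3.pkl","rb"));X=(.525,-.161,.08)
o=[]
for k in(w,c):
    u,v=proj(k,X).astype(int);u0=int(np.clip(u-50,0,540));v0=int(np.clip(v-70,0,260));print(u0,v0);o.append(crop(k,u0,v0,100,140,4))
cv2.imwrite("pics/w34.png",np.hstack(o))
E
```

```text
[ 0.5280035  -0.24908267  0.20088334] [[-9.97743583e-01  6.71396736e-02  8.35901914e-05]
 [ 6.71396731e-02  9.97743586e-01 -9.04291825e-06]
 [-8.40087159e-05 -3.41029554e-06 -9.99999996e-01]] 0.2818953233373895 [-0.27  0.19 -0.12 -0.09  0.02 -0.05]
180 132
359 121
```

View pics/w34.png

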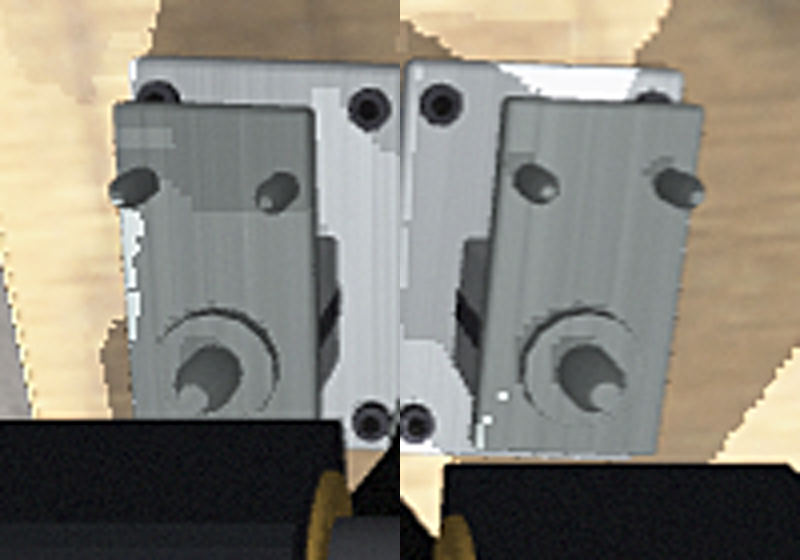

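Both views show the spigot tip at (196,397) left and (207,396) right in crop pixels. The pin tips are at (125,197) and (267,205) left, and (149,192) and (294,196) right.

```bash
python3 - <<'E'
from h import *
a=pickle.load(open("w3.pkl","rb"));b=pickle.load(open("w4.pkl","rb"))
A=lambda u,v:(a,180+u/4,132+v/4);B=lambda u,v:(b,359+u/4,121+v/4)
r={}
for n,p,q in(("spig",A(196,397),B(207,396)),("pinS",A(125,197),B(149,192)),("pinL",A(267,205),B(294,196)),("plate corner L",A(313,106),B(300,104)),("plate R/L near",A(115,103),B(105,98)),("boss",A(221,360),B(180,360))):
    x,e=tri(p,q);print(n,x.round(4),np.round(e,4))
def mid(z,p,q):return (onz(*p,z)+onz(*q,z))/2
s=mid(.092,A(196,397),B(207,396));bo=mid(.074,A(221,360),B(180,360))
p1=mid(.086,A(125,197),B(149,192));p2=mid(.086,A(267,205),B(294,196));m=(p1+p2)/2
c1=mid(.068,A(115,103),B(105,98));c2=mid(.068,A(313,106),B(300,104))
print(s,bo,p1,p2,m);print(np.degrees(np.arctan2(*(s-m)[1::-1])),np.degrees(np.arctan2(*(bo-m)[1::-1])))
d=p2-p1;print(np.degrees(np.arctan2(-d[0],d[1])),np.linalg.norm(d));d=c2-c1;print(c1,c2,np.degrees(np.arctan2(-d[0],d[1])),np.linalg.norm(d))
E
```

```text
spig [ 0.5497 -0.1627  0.0905] [0.0001 0.0001]
pinS [ 0.5025 -0.1745  0.0827] [0.0001 0.0001]
pinL [ 0.5059 -0.1417  0.0837] [0.0004 0.0004]
plate corner L [ 0.4872 -0.1329  0.0625] [0.0002 0.0002]
plate R/L near [ 0.4828 -0.1802  0.0642] [0.0001 0.0001]
boss [ 0.5484 -0.1627  0.0685] [0.0001 0.0001]
[ 0.54915286 -0.1626833   0.092     ] [ 0.54645296 -0.16257833  0.074     ] [ 0.50187859 -0.17425248  0.086     ] [ 0.50542166 -0.14187726  0.086     ] [ 0.50365012 -0.15806487  0.086     ]
-5.795553892918399 -6.019465299176176
-6.245459943202814 0.03256851341359685
[ 0.48237004 -0.17992163  0.068     ] [ 0.48652515 -0.13340318  0.068     ] -5.10421890521136 0.04670364985551824
```

```bash
python3 - <<'E'
from h import *
c=pickle.load(open("w4.pkl","rb"))
X=(.528,-.249,.205);u,v=proj(c,X);print(u,v)
u0,v0=int(u-75),min(int(v-110),250);print(u0,v0);cv2.imwrite("pics/held.png",crop(c,u0,v0,150,150,4))
E
```

```text
315.84199477774234 264.79292778614615
240 154
```

View pics/held.png

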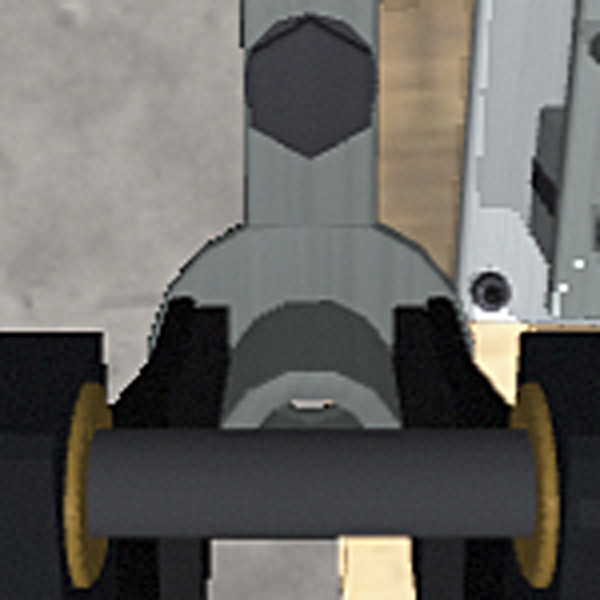

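The held part shows the bolt head's top at crop (311,88), which is pixel (317.8,176), with the arm straight up the picture and centred at 312.

```bash
python3 - <<'E'
from h import *
c=pickle.load(open("w4.pkl","rb"))
b=onz(c,240+311/4,154+88/4,.2009-.0282+.014);a=onz(c,240+312/4,154+222/4,.2009-.0282+.006)
t=np.array([.5280,-.2491,.2009]);f=np.array([.9977,-.0671]);l=np.array([.0671,.9977])
for n,x in(("bolt",b),("arm root",a)):
    d=(x-t)[:2];print(n,x.round(4),"fwd",d@f,"lat",d@l)
E
```

```text
bolt [ 0.4838 -0.245   0.1867] fwd -0.04437537303203021 lat 0.0011118142934843076
arm root [ 0.5057 -0.2463  0.1787] fwd -0.022452833687099313 lat 0.0012916894689217176
```

>>> step_arm(targets=[[-1, 0.03, 0.15, 0, -0.011], [-1, 0.08, 0.3, -0.05, -0.011], [-1, 0.08, 0.344, -0.15, -0.011], [-1, 0.08, 0.344, -0.25, -0.011], [-1, 0.08, 0.344, -0.284, -0.011], [-1, 0.08, 0.344, -0.284, -0.011], [-1, 0.08, 0.344, -0.284, -0.011], [-1, 0.08, 0.344, -0.284, -0.011], [-1, 0.08, 0.344, -0.284, -0.011], [-1, 0.08, 0.344, -0.284, -0.011]])

```text
time_s: 7.65
position: [0.5482, -0.1642, 0.1306]
tcp_rot: [[-0.995, 0.103, 0.001], [0.103, 0.995, -0.001], [-0.001, -0.001, -1.0]]
force: [0.4, 0.1, -2.2]
opening: 0.282
grasp_force: 30.0
```

>>> step_arm(targets=[[-1, 0, 0, -0.02, 0], [-1, 0, 0, -0.04, 0], [-1, 0, 0, -0.05, 0], [-1, 0, 0, -0.06, 0], [-1, 0, 0, -0.06, 0], [-1, 0, 0, -0.06, 0]])

```text
time_s: 8.25
position: [0.5478, -0.1637, 0.1146]
tcp_rot: [[-0.995, 0.102, -0.0], [0.102, 0.995, 0.0], [0.0, 0.0, -1.0]]
force: [-0.1, -0.4, -1.3]
opening: 0.286
grasp_force: 30.0
```

>>> step_arm(targets=[[-1, 0, 0, -0.012, 0], [-1, 0, 0, -0.02, 0], [-1, 0, 0, -0.028, 0], [-1, 0, 0, -0.028, 0]])

```text
time_s: 8.65
position: [0.5476, -0.1637, 0.1074]
tcp_rot: [[-0.995, 0.103, -0.001], [0.103, 0.995, 0.0], [0.001, 0.0, -1.0]]
force: [-0.9, 0.7, -1.7]
opening: 0.282
grasp_force: 30.0
```

>>> step_arm(targets=[[-1, 0, 0, -0.008, 0], [-1, 0, 0, -0.014, 0], [-1, 0, 0, -0.02, 0], [-1, 0, 0, -0.02, 0]])

```text
time_s: 9.05
position: [0.5477, -0.1637, 0.1025]
tcp_rot: [[-0.995, 0.103, -0.0], [0.103, 0.995, 0.0], [0.0, 0.0, -1.0]]
force: [-0.3, 0.2, -2.0]
opening: 0.283
grasp_force: 30.0
```

>>> step_arm(targets=[[-1, 0, 0, -0.003, 0], [-1, 0, 0, -0.003, 0], [1, 0, 0, -0.003, 0], [1, 0, 0, -0.003, 0], [1, 0, 0, -0.003, 0], [1, 0, 0, -0.003, 0], [1, 0, 0, -0.003, 0], [1, 0, 0, -0.003, 0], [1, 0, 0, -0.003, 0], [1, 0, 0, -0.003, 0], [1, 0, 0, -0.003, 0], [1, 0, 0, -0.003, 0]])

```text
time_s: 10.25
position: [0.5478, -0.1637, 0.102]
tcp_rot: [[-0.995, 0.103, -0.0], [0.103, 0.995, 0.0], [0.0, 0.0, -1.0]]
force: [-0.7, 0.2, 0.2]
opening: 0.992
grasp_force: 0.0
```

>>> step_arm(targets=[[1, 0, 0, 0.15, 0], [1, 0, 0, 0.35, 0], [1, 0, 0, 0.56, 0], [1, -0.18, 0.018, 0.56, 0], [1, -0.18, 0.018, 0.56, 0], [1, -0.18, 0.018, 0.56, 0], [1, -0.18, 0.018, 0.56, 0], [1, -0.18, 0.018, 0.56, 0], [1, -0.18, 0.018, 0.56, 0]])

```text
time_s: 11.15
position: [0.5035, -0.1595, 0.2415]
tcp_rot: [[-0.995, 0.102, -0.0], [0.102, 0.995, 0.0], [0.0, 0.0, -1.0]]
force: [0.1, 0.8, 0.2]
opening: 1.0
grasp_force: 0.0
```

```bash
python3 - <<'E'
from h import *
from rig import *
c=capture("wrist");pickle.dump(c,open("w5.pkl","wb"));st=read_state();print(st["position"],st["tcp_rot"][:,1],st["opening"],st["qvel"].round(2))
u,v=proj(c,(.525,-.161,.088)).astype(int);u0,v0=u-75,min(v-65,270);print(u0,v0);cv2.imwrite("pics/w5.png",crop(c,u0,v0,150,130,4))
E
```

```text
[ 0.50334096 -0.15937773  0.24146721] [1.02378376e-01 9.94745500e-01 2.43642455e-04] 0.9958878029123145 [ 0.05 -0.18  0.28 -0.08  0.    0.01]
242 146
```

View pics/w5.png

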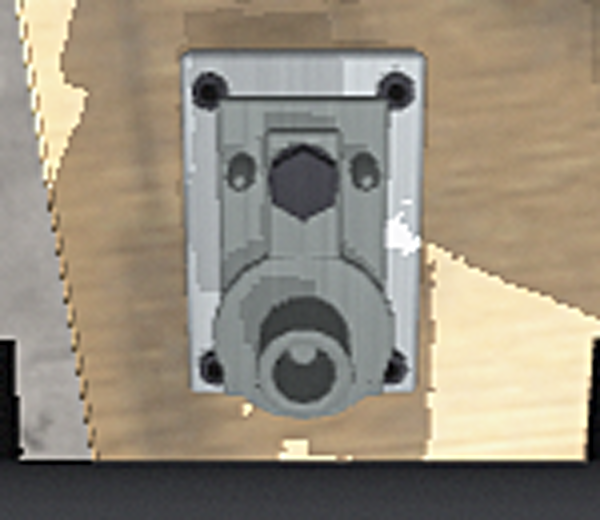

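The trigger arm is seated with its arm between the pins: bolt head at crop (304,182), hub at (305,370).

```bash
python3 - <<'E'
from h import *
from rig import *
c=pickle.load(open("w5.pkl","rb"));d=pickle.load(open("d0.pkl","rb"))
b=onz(c,242+304/4,146+182/4,.088);h=onz(c,242+305/4,146+370/4,.106);print(b,h,np.degrees(np.arctan2(*(h-b)[1::-1])))
print(read_state()["joint_positions"].round(1))
print(tri((d["scene"],375,165),(d["top"],340,165)),tri((d["scene"],262,120),(d["top"],221,167)))
E
```

```text
[ 0.50327479 -0.15803978  0.088     ] [ 0.54879972 -0.16247661  0.106     ] -5.5664270358537
[ -29.7   22.8   95.9    0.    61.3 -113.8]
(array([0.55137638, 0.04243703, 0.13829882]), [0.0007462196883153989, 0.0007462196883152548]) (array([0.56507576, 0.37504952, 0.09621763]), [0.002035972645946862, 0.0020359726459469813])
```

>>> step_arm(targets=[[1, 0.018, 0.2, 0.02, 0.02], [1, 0.018, 0.4, 0.02, 0.042], [1, 0.018, 0.6, 0.02, 0.042], [1, 0.018, 0.69, 0.02, 0.042], [1, 0.018, 0.69, 0.02, 0.042], [1, 0.018, 0.69, 0.02, 0.042], [1, 0.018, 0.69, 0.02, 0.042], [1, 0.018, 0.69, 0.02, 0.042]])

```text
time_s: 12.0
position: [0.5077, 0.0119, 0.2469]
tcp_rot: [[-1.0, -0.027, 0.0], [-0.027, 1.0, -0.0], [-0.0, -0.0, -1.0]]
force: [-0.4, -0.2, -0.6]
opening: 1.0
grasp_force: 0.0
```

```bash
python3 - <<'E'
from h import *
from rig import *
c=capture("wrist");pickle.dump(c,open("w6.pkl","wb"))
E
```

>>> step_arm(targets=[[-0.08, 0, 0.2, 0, 0], [-0.08, 0, 0.36, 0, 0], [-0.08, 0, 0.36, 0, 0], [-0.08, 0, 0.36, 0, 0], [-0.08, 0, 0.36, 0, 0], [-0.08, 0, 0.36, 0, 0], [-0.08, 0, 0.36, 0, 0], [-0.08, 0, 0.36, 0, 0]])

```text
time_s: 12.85
position: [0.5075, 0.1025, 0.247]
tcp_rot: [[-1.0, -0.028, -0.0], [-0.028, 1.0, -0.0], [0.0, -0.0, -1.0]]
force: [0.3, 0.0, -0.1]
opening: 0.469
grasp_force: 0.0
```

```bash
python3 - <<'E'
from h import *
from rig import *
c=capture("wrist");pickle.dump(c,open("w7.pkl","wb"));st=read_state();print(st["position"],st["tcp_rot"][:,1],st["opening"],st["qvel"].round(2))
w=pickle.load(open("w6.pkl","rb"));o=[]
for k in(w,c):
    u,v=proj(k,(.508,.064,.09)).astype(int);u0=int(np.clip(u-50,0,540));v0=int(np.clip(v-75,0,260));print(u0,v0);o.append(crop(k,u0,v0,100,140,4))
cv2.imwrite("pics/w67.png",np.hstack(o))
E
```

```text
[0.50745726 0.10261487 0.2470151 ] [-2.80538039e-02  9.99606413e-01 -5.14312951e-05] 0.4651563493608671 [ 0.32 -0.05  0.04 -0.05 -0.08  0.1 ]
315 117
230 115
```

View pics/w67.png

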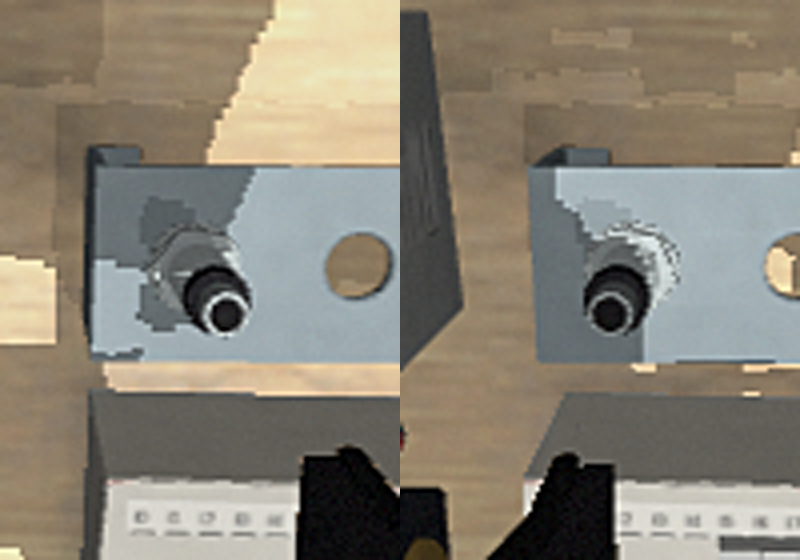

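The sensor's connector top is at crop (227,313) in the left view and (210,313) in the right one. The empty hole is at (358,265) on the left.

```bash
python3 - <<'E'
from h import *
a=pickle.load(open("w6.pkl","rb"));b=pickle.load(open("w7.pkl","rb"))
A=lambda u,v:(a,315+u/4,117+v/4);B=lambda u,v:(b,230+u/4,115+v/4)
print(tri(A(227,313),B(210,313)),onz(*A(227,313),.106),onz(*B(210,313),.106));
print("hole",onz(*A(358,265),.05));
# chassis top front corner
print("chassis",tri(A(104,482),B(124,482)), "bottom",onz(*A(88,392),0),onz(*B(165,393),0))
E
```

```text
(array([0.50685554, 0.06790417, 0.10571462]), [0.00010674958042008228, 0.00010674958042012898]) [0.50667051 0.06784067 0.106     ] [0.50689084 0.0679347  0.106     ]
hole [0.50535036 0.11735175 0.05      ]
chassis (array([0.56234054, 0.04099546, 0.08571336]), [3.4596297706219864e-05, 3.459629770620631e-05]) bottom [0.56472583 0.04217409 0.        ] [0.56452222 0.03949618 0.        ]
```

>>> step_arm(targets=[[-0.08, -0.003, -0.142, 0, 0], [-0.08, -0.003, -0.142, 0, 0], [-0.08, -0.003, -0.142, -0.1, 0], [-0.08, -0.003, -0.142, -0.25, 0], [-0.08, -0.003, -0.142, -0.4, 0], [-0.08, -0.003, -0.142, -0.5, 0], [-0.08, -0.003, -0.142, -0.58, 0], [-0.08, -0.003, -0.142, -0.63, 0], [-0.08, -0.003, -0.142, -0.66, 0], [-0.08, -0.003, -0.142, -0.66, 0], [-0.08, -0.003, -0.142, -0.66, 0], [-0.08, -0.003, -0.142, -0.66, 0]])

```text
time_s: 14.1
position: [0.5073, 0.0677, 0.083]
tcp_rot: [[-1.0, -0.029, 0.002], [-0.029, 1.0, -0.0], [-0.002, -0.0, -1.0]]
force: [-0.3, -0.1, -0.8]
opening: 0.462
grasp_force: 0.0
```

>>> step_arm(targets=[[-1, 0, 0, 0, 0], [-1, 0, 0, 0, 0], [-1, 0, 0, 0, 0], [-1, 0, 0, 0, 0], [-1, 0, 0, 0, 0], [-1, 0, 0, 0, 0], [-1, 0, 0, 0, 0], [-1, 0, 0, 0, 0]])

```text
time_s: 14.9
position: [0.5067, 0.0677, 0.0822]
tcp_rot: [[-1.0, -0.029, 0.0], [-0.029, 1.0, -0.0], [-0.0, -0.0, -1.0]]
force: [-0.9, 0.7, 5.0]
opening: 0.199
grasp_force: 30.0
```

>>> step_arm(targets=[[-1, 0, 0, 0.05, 0], [-1, 0, 0, 0.12, 0], [-1, 0, 0, 0.22, 0], [-1, 0, 0, 0.35, 0], [-1, 0, 0, 0.5, 0], [-1, 0, 0, 0.6, 0], [-1, 0, 0, 0.6, 0], [-1, 0, 0, 0.6, 0], [-1, 0, 0, 0.6, 0], [-1, 0, 0, 0.6, 0]])

```text
time_s: 15.9
position: [0.5055, 0.0678, 0.2305]
tcp_rot: [[-1.0, -0.029, -0.004], [-0.029, 1.0, 0.0], [0.004, 0.0, -1.0]]
force: [0.0, -0.4, 0.1]
opening: 0.196
grasp_force: 30.0
```

```bash
python3 - <<'E'
from h import *
from rig import *
s=capture("scene");t=capture("top");w=capture("wrist");pickle.dump((s,t,w),open("s8.pkl","wb"));st=read_state();p=st["position"];print(p,st["tcp_rot"],st["opening"],st["grasp_force"])
f=p-np.array([0,0,.068]);o=[]
for k,X in((s,p-np.array([0,0,.03])),(w,p+np.array([0,0,.0]))):
    u,v=proj(k,X);print(u,v,proj(k,f));u0,v0=int(np.clip(u-40,0,560)),int(np.clip(v-50,0,300));print(u0,v0);o.append(crop(k,u0,v0,80,100,5))
cv2.imwrite("pics/s8.png",np.hstack(o))
E
```

```text
[0.50611183 0.06775433 0.23099306] [[-9.99574752e-01 -2.90758568e-02 -2.21556694e-03]
 [-2.90763795e-02  9.99577172e-01  2.04071651e-04]
 [ 2.20869657e-03  2.68405535e-04 -9.99997525e-01]] 0.19863986711310477 30.000008870847523
354.4903492205008 150.0032179515388 [353.56687157 163.80675273]
314 100
315.9866080777452 261.5105852761472 [316.31569255 219.57875801]
275 211
```

View pics/s8.png

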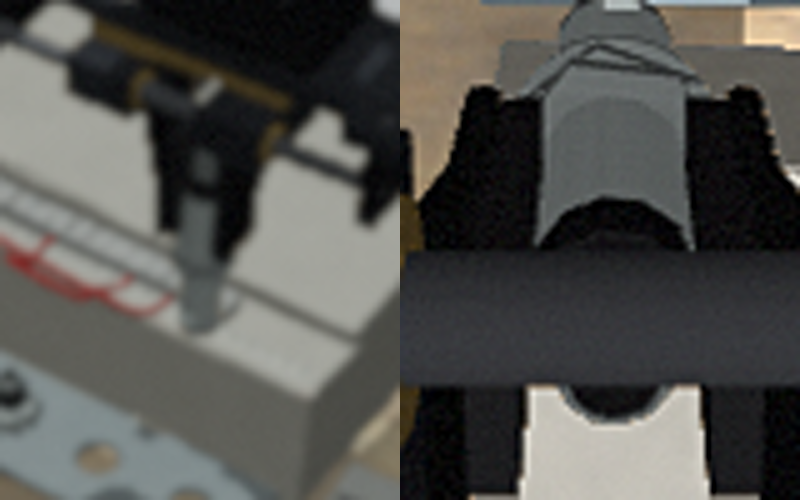

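The sensor hangs upright in the grip, with its lower end at scene pixel about (353.6,164.4) against a predicted (353.6,163.8), so the face offset of 68 mm holds. Carrying it over now.

>>> step_arm(targets=[[-1, 0, -0.06, 0, 0], [-1, 0, -0.18, 0, 0], [-1, -0.005, -0.32, 0, 0], [-1, -0.01, -0.46, 0, 0], [-1, -0.013, -0.6, 0, 0], [-1, -0.013, -0.72, 0, 0], [-1, -0.013, -0.82, 0, 0], [-1, -0.013, -0.88, 0, 0], [-1, -0.013, -0.908, 0, 0], [-1, -0.013, -0.908, 0, 0], [-1, -0.013, -0.908, 0, 0], [-1, -0.013, -0.908, 0, 0], [-1, -0.013, -0.908, 0, 0], [-1, -0.013, -0.908, 0, 0]])

```text
time_s: 17.45
position: [0.5034, -0.1585, 0.232]
tcp_rot: [[-1.0, -0.03, -0.0], [-0.03, 1.0, 0.0], [0.0, 0.0, -1.0]]
force: [-0.4, 0.1, -1.1]
opening: 0.198
grasp_force: 30.0
```

>>> step_arm(targets=[[-1, 0, 0, -0.05, 0], [-1, 0, 0, -0.12, 0], [-1, 0, 0, -0.18, 0], [-1, 0, 0, -0.22, 0], [-1, 0, 0, -0.24, 0], [-1, 0, 0, -0.24, 0], [-1, 0, 0, -0.24, 0], [-1, 0, 0, -0.24, 0], [-1, 0, 0, -0.24, 0], [-1, 0, 0, -0.24, 0], [-1, 0, 0, -0.24, 0]])

```text
time_s: 18.55
position: [0.5034, -0.1593, 0.1722]
tcp_rot: [[-1.0, -0.029, 0.0], [-0.029, 1.0, -0.0], [-0.0, -0.0, -1.0]]
force: [-0.3, 0.3, -0.5]
opening: 0.196
grasp_force: 30.0
```

```bash
python3 - <<'E'
from h import *
from rig import *
s=capture("scene");t=capture("top");w=capture("wrist");pickle.dump((s,t,w),open("s9.pkl","wb"));st=read_state();print(st["position"].round(4),st["tcp_rot"][:,2],st["grasp_force"],st["time_s"],st["qvel"].round(2))
E
```

```text
[ 0.5034 -0.1593  0.1721] [ 1.20764152e-04 -8.43236669e-05 -9.99999989e-01] 29.99946976080537 18.7 [-0.02 -0.03  0.08 -0.06 -0.09  0.02]
```

>>> step_arm(targets=[[-1, 0, 0, -0.012, 0], [-1, 0, 0, -0.024, 0], [-1, 0, 0, -0.034, 0], [-1, 0, 0, -0.043, 0], [-1, 0, 0, -0.043, 0], [-1, 0, 0, -0.043, 0], [-1, 0, 0, -0.043, 0], [-1, 0, 0, -0.043, 0], [-1, 0, 0, -0.043, 0], [-1, 0, 0, -0.043, 0]])

```text
time_s: 19.7
position: [0.5034, -0.1593, 0.1613]
tcp_rot: [[-1.0, -0.029, 0.0], [-0.029, 1.0, -0.0], [-0.0, -0.0, -1.0]]
force: [-0.3, 0.5, -0.5]
opening: 0.199
grasp_force: 30.0
```

```bash
python3 - <<'E'
from h import *
from rig import *
s=capture("scene");w=capture("wrist");st=read_state();p=st["position"];print(p.round(4),st["force"],st["grasp_force"])
cv2.imwrite("pics/s10.png",crop(s,400,180,110,90,6));cv2.imwrite("pics/w10.png",w["color"][:,:,::-1])
# intensity profile down the sensor axis in the scene view (barrel light, gap/bolt dark)
for dz in np.arange(-.045,-.085,-.003):
    u,v=proj(s,p+np.array([0,0,dz]));g=cv2.getRectSubPix(cv2.cvtColor(s["color"],cv2.COLOR_RGB2GRAY),(1,1),(float(u),float(v)));print(round(p[2]+dz,4),u.round(1),v.round(1),int(g[0,0]),end=" | ")
E
```

```text
[ 0.5034 -0.1593  0.1613] [ 0.9536775  -0.23484297 -1.80002284] 29.999502548016608
0.1163 450.2 230.1 89 | 0.1133 449.9 231.0 95 | 0.1103 449.6 232.0 102 | 0.1073 449.2 232.9 105 | 0.1043 448.9 233.9 104 | 0.1013 448.6 234.8 104 | 0.0983 448.3 235.7 105 | 0.0953 448.0 236.7 106 | 0.0923 447.7 237.6 104 | 0.0893 447.4 238.5 96 | 0.0863 447.0 239.4 81 | 0.0833 446.7 240.3 65 | 0.0803 446.4 241.2 53 | 0.0773 446.1 242.1 46 |
```

```bash
python3 -c "
from rig import *
print(hand_in())"
```

```text
the job is handed in; nothing more can be done
None
```

I handed the job in at about 20 s, with the trigger arm seated between the pins and released, and the long sensor held upright over the bolt head at a gap of about 5 mm. No judging result came back, and I closed the fingers along the row of holes instead of across it.

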